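# Close the specimen mounting press and leave the closure a quarter turn slack

### The job

The small mounting press is loaded: swing its blue arm fully home over the mould, then screw the black knurled closure knob clockwise all the way down until it bottoms out. Then back the knob off a quarter turn, and finish still gripping the knob there with the arm still home; do not let go. Leave the red specimen, the paste syringe, the white mould cup and the marker where they are.

Things in the scene. Friction and masses are not known exactly. Their poses are not given: they have to be found in the camera images.
- press: Mounting press, fixed: grey base plate 120 x 205 x 12 mm, finned steel mould cylinder (outer diameter 74 mm, open bore 37 mm, rim 75 mm above the table) and a round grey pivot post carrying a blue swing arm. Origin: on the mould axis at table level; z up. The post stands 105 mm from the mould axis in the press's -y direction. The press may stand turned about the vertical.
- mould_axis (a point): Centre of the mould's mouth (bore axis, level with the rim, 75 mm above the table). The knob must stand above this point when the arm is home.
- swing_hinge (a point): Point on the vertical pivot axis of the blue swing arm, at the arm's top face (103 mm above the table).
- swing_arm (a joint): Angle of the blue arm about its vertical pivot, rad. 0 = fully home on its stop, knob over the mould; positive = open, counter-clockwise seen from above (toward the press's -x side). Starts 0.55 to 0.9, limit 1.25. Stiff: 3 to 4 N at the knob; stays where left. Arm 30 mm wide (44 mm round the screw), 18 mm thick, top face 103 mm above the table; pivot to screw axis 105 mm.
- closure_turn (a joint): Turn of the black knob relative to the arm, rad. 0 = all the way down (solid stop); positive = unscrewed, counter-clockwise seen from above. Clockwise from above screws down, sinking 10 mm per full turn. Starts 2.4 to 3.4, upper stop 5.5. Friction about 0.12 N m; stays where left. At 0 the white index line on the knob points to the pivot. A quarter turn is 1.57 rad.
- closure: Screw and knob in the end of the blue arm: black knurled knob, 49 mm diameter, 38 mm tall, vertical axis, silver disc and white index line on top. This frame rises and sinks with the knob but does not turn with it. Origin on the screw axis; the knob's underside is 21 mm and its top 59 mm above it. When down, the underside is 3 mm above the arm's top face, the top 144 mm above the table.
- closure_grip (a point): Point on the knob's axis at the height to grip, 14 mm below the knob's top: 130 mm above the table (27 mm above the arm's top face) when screwed down, 10 mm higher per turn unscrewed. It swings with the arm.
- specimen: Bystander: red round mounted specimen, 30 mm diameter, 20 mm tall, loose on the table; origin at the centre of its underside.
- syringe: Bystander: paste syringe with a blue label band, 28 x 126 x 19 mm, lying loose along its y axis; origin at the centre of its underside.
- mould_cup: Bystander: white plastic mould cup, 65 mm diameter, lying on its side, loose; origin at the centre of its underside.
- marker_1: Bystander: grey marker with a blue cap, 132 mm long, lying loose on the table; origin at the middle of its underside.

How it is judged (in metres and radians):
On the way, in this order (a step that is already met when the one before it is completed fails the run):
1. the arm is swung fully home (within 0.05 rad) while the closure is still well unscrewed (more than 1.9 rad) (value of joint swing_arm below 0.05 rad and value of joint closure_turn above 1.9 rad), for 0.2 s.
2. with the arm home, the knob is screwed down until it bottoms out (within 0.08 rad of its stop) (value of joint swing_arm below 0.05 rad and value of joint closure_turn below 0.08 rad), for 0.1 s.
At the end, for the whole second after the job is handed in: The knob stands a quarter turn (1.57 rad, give or take 0.30) unscrewed from its bottom stop and is still, the arm is home within 0.05 rad, and the fingers still grip the knob (more than 5 N) (value of joint closure_turn between 1.27 and 1.87 rad and value of joint swing_arm below 0.05 rad and contact force between the fingers and closure above 5 N and velocity of joint closure_turn between -0.1 and 0.1 rad/s); the arm keeps its last pose, push and grip.
It fails at once if the red specimen is moved more than 20 mm (distance of specimen from where it was at the start of the episode above 0.02 m).
It fails at once if the paste syringe is moved more than 20 mm (distance of syringe from where it was at the start of the episode above 0.02 m).
It fails at once if the mould cup is moved more than 20 mm (distance of mould_cup from where it was at the start of the episode above 0.02 m).
It fails at once if the marker is moved more than 20 mm (distance of marker_1 from where it was at the start of the episode above 0.02 m).
It also fails if it takes over 58 s, if anything falls off the work surface, if the arm or the gripper's body presses on something with over 40 N, if the wrist force passes 120 N, or if a joint passes its speed limit or range.

### The arm

A 6-joint arm with a two-finger parallel gripper is mounted at the origin on a cart in front of the work surface, level with it; the furniture and walls round the work are solid. World frame = base frame: x ahead of the robot, y to its left, z up, the work surface at z = 0. Lengths are in m, angles in degrees, forces in N, time in s.
With the tool pointing down it reaches from about 0.4 to 0.825 m from the base axis. Payload 7 kg.
Tool frame: the origin (TCP) lies midway between the tips of the shut fingers; the grasp point (between the pads) lies 19 mm behind it; z points along the fingers, y is the line along which they close (so a half turn about z gives the same grasp; the last joint's range is limited). The gripper opens to 88 mm and grips with 3 to 60 N. Pads are 19 mm wide; open, the fingers measure 130 mm over their backs; the gripper's body (78 mm by 193 mm) begins 47 mm behind the grasp point.
Start: joints at [-59.009, 20.546, 0.682, 0, -70.136, -16.507], TCP at [0.169, -0.654, 0.227] pointing down, gripper open.
Joint ranges: [-176.03, 176.03], [-82.01, 121.73], [-58.28, 71.71], [-173.87, 95.51], [-174.79, -0.11], [-173.66, 173.66]. Speed limits (degrees/s): [136.94, 136.94, 172.46, 180, 180, 180].

### API

Orientations are given as [roll, pitch, yaw] about the fixed x, y, z axes, in that order (R = Rz(yaw) Ry(pitch) Rx(roll)).
In Python, from plant import r gives the robot as it stands.
- The arm moves only by the tool carry_out, never from a script. Its argument "deltas" is a list of rows, each a list of 3 entries, a list of its own where there are three numbers: the opening, from 0 (shut) to 1 (fully open), then the shift along the tool's x, y, z in mm, then the turn, a rotation vector about the tool's x, y, z in rad. In form: [[gripper, [tx, ty, tz], [rx, ry, rz]], ...]. A call has 1 to 12 rows; each row is the pose to reach, as a shift and turn from the pose commanded when the call began, along the tool's axes at that moment; what a row does not reach only later rows make up. A row lasts 1/10 s, in which the tool goes at most 50 mm and 8.59 degrees, less where a joint would pass 70% of its speed; a pose out of reach is approached as far as the arm can. A call with a gripper value outside its range is refused whole. The fingers move at their own pace and stop on an object; "squeeze" is the grip in N (left out, the last holds). Time passes only in rows, so rows that repeat a pose let the fingers close. It gives the time, the measured TCP pose, the force, the opening and the grip force at its end, in the units of the state.
- r.get_state(): the state, without advancing time (a new reading comes with each control period).
- r.capture(name): name is "scene" or "side" or "wrist"; returns (picture, depth): 384x512x3 uint8, red, green, blue; 384x512 float32, m along the optical axis (not along the pixel's ray), 0 where there is no reading.
- r.get_calibration(name): a dict with "fov_y" (degrees; the focal length in pixels is half the picture's height over the tangent of half this angle, whatever the lens; pixels are square), "cx", "cy" (the principal point, pixels), "distortion" ([k1, k2, p1, p2, k3] as OpenCV has them; the pictures are not rectified), "view" (4x4, takes a point from world to camera coordinates). Camera axes: x right, y down, z forward; pixel columns grow to the right and rows downward; lengths in m; the calibration is good to about 2 mm. A picture is of the moment at which its call begins: read the wrist's pose just before it. get_calibration takes no time and is no camera call; for the wrist camera it gives the pose at the moment of the call.
- r.close_job(): hands the job in; it is judged then, once.
The state is a dict: "time_s": time; "joints": joint angles; "qd": joint speeds; "joint_torque": joint torques, N m; "tcp_pos": TCP position; "eef_rot": TCP orientation; "contact_force": force on the tool from outside, world axes, zero at the start; "moment": the same for the moment, N m; "gripper_width": finger opening in m; "gripper_force": force on a finger pad.
Only numpy, scipy, OpenCV 4.12 (cv2) and the standard library are available. Lean on these libraries where they do the work, as an engineer would, in place of code of your own. Each camera call takes 0.05 s, during which the arm holds its last target. There are 200 camera calls.

## Working session

There is one attempt and no reset: what is moved stays moved. The work goes in short steps, Python scripts to look and compute and a tool call to move; the robot and the scene stay as the last step left them, time stands still between calls to the robot, and variables do not carry over. Pictures are saved under pics/ and viewed, at most 10 in all, crops included, and the job is handed in when it is done.

Besides the shell and the picture viewer there is one more tool, called after ">>>" as name([rows], argument=value, ...), one row to a line, values as JSON. carry_out: Moves the arm, as the interface text tells. Its arguments: {"type":"object","properties":{"deltas":{"type":"array"},"squeeze":{"type":"number"}},"required":["deltas"]}

```bash
mkdir -p pics; ls
cat > h.py <<'E'
import numpy as np,cv2
from plant import r
def K(c,h=384):
    f=h/2/np.tan(np.radians(c["fov_y"])/2)
    return np.array([[f,0,c["cx"]],[0,f,c["cy"]],[0,0,1]]),np.array(c["distortion"],float)
def pts(c,uv,depth):
    k,d=K(c);uv=np.asarray(uv,float).reshape(-1,1,2)
    n=cv2.undistortPoints(uv,k,d)[:,0];z=np.asarray(depth).reshape(-1,1)
    p=np.hstack([n*z,z]);V=np.array(c["view"]);return (p-V[:3,3])@V[:3,:3]
def plane(c,uv,h):
    k,d=K(c);n=cv2.undistortPoints(np.asarray(uv,float).reshape(-1,1,2),k,d)[:,0]
    V=np.array(c["view"]);o=-V[:3,:3].T@V[:3,3];w=np.hstack([n,np.ones((len(n),1))])@V[:3,:3]
    return o+w*((h-o[2])/w[:,2])[:,None]
E
python3 - <<'E'
from h import *
print(r.get_state())
a=[]
for n in("scene","side"):
    p,d=r.capture(n);c=r.get_calibration(n)
    cv2.imwrite(f"pics/{n}0.png",p[:,:,::-1]);np.savez(f"{n}0.npz",p=p,d=d)
    V=np.array(c["view"]);print(n,-V[:3,:3].T@V[:3,3],V[2,:3],c["fov_y"],c["distortion"])
E
```

```text
pics
{'time_s': 0.0, 'joints': array([-5.90091788e+01,  2.05916378e+01,  6.32334650e-01, -2.06092576e-02,
       -7.01350364e+01, -1.65073768e+01]), 'qd': array([ 0.00625769,  0.05804019, -0.03502374,  0.04382821,  0.00237768,
        0.01298719]), 'joint_torque': array([-4.18003274e-04, -5.82716525e+01,  2.93052506e+01,  6.99727044e+00,
        6.98545278e-03, -1.88494473e-04]), 'tcp_pos': array([ 0.16867223, -0.6530702 ,  0.22560793]), 'eef_rot': array([ 1.79904044e+02, -8.23288531e-03, -1.65523568e+02]), 'contact_force': array([-0.09747277,  0.25698864, -0.35639725]), 'moment': array([-0.02111125,  0.04273318, -0.01884556]), 'gripper_force': 0.0, 'gripper_width': 0.08760509117319973}
scene [ 0.61194654 -0.51044504  1.04682856] [-0.11731315  0.48188054 -0.8683483 ] 56.11556444515603 [-0.11603202  0.          0.          0.          0.        ]
side [ 0.67226548 -0.89822995  0.79207671] [-0.16576788  0.78335337 -0.59906469] 46.91916714541239 [0.05343536 0.         0.         0.         0.        ]
```

View pics/scene0.png

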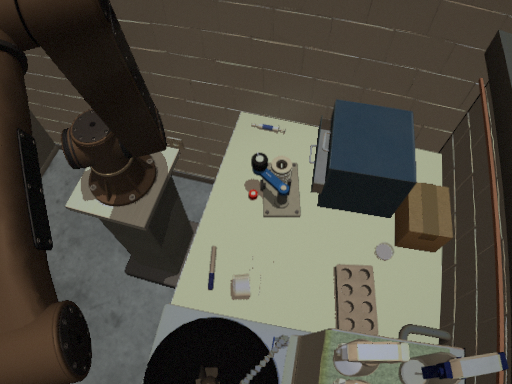

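View pics/side0.png

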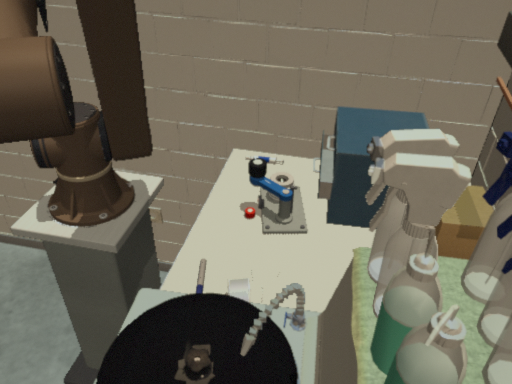

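Scene: knob at about (260,161), mould bore (282,165), post (283,187), red specimen (253,195), and a tall blue box right of the press (edge at about col 320).

Run:
```python
from h import *
for n in("scene","side"):
    z=np.load(n+"0.npz");p,d=z["p"],z["d"];c=r.get_calibration(n)
    H,W=d.shape;u,v=np.meshgrid(np.arange(W),np.arange(H))
    P=pts(c,np.stack([u,v],-1).reshape(-1,2),d.reshape(-1)).reshape(H,W,3)
    np.save(n+"P.npy",P)
    hsv=cv2.cvtColor(p,cv2.COLOR_RGB2HSV)
    roi=(P[...,0]>.3)&(P[...,0]<.75)&(P[...,1]>-.3)&(P[...,1]<.3)&(d>0)&(u>225)&(u<320)&(v>110)&(v<240)
    kn=roi&(hsv[...,2]<50)&(P[...,2]>.09)
    print(n,"knob",kn.sum(),P[kn].mean(0),np.percentile(P[kn],[2,50,98],axis=0))
    bl=roi&(hsv[...,0]>100)&(hsv[...,0]<125)&(hsv[...,1]>150)&(hsv[...,2]>60)&(P[...,2]>.08)
    q=P[bl];print("blue",bl.sum(),np.percentile(q,[2,50,98],axis=0))
    rd=(hsv[...,1]>150)&((hsv[...,0]<6)|(hsv[...,0]>174))&roi
    print("red",P[rd].mean(0))
    top=roi&(P[...,2]>.065)&(P[...,2]<.08);q=P[top]
    if len(q): print("rim",top.sum(),q.min(0),q.max(0),np.median(q,0))
    base=roi&(P[...,2]>.008)&(P[...,2]<.017)
    print("base",base.sum(),cv2.minAreaRect((P[base][:,:2]*1000).astype(np.float32)))
    box=(u>310)&(u<420)&(v>95)&(v<220)&(d>0)
    print("box",np.percentile(P[box],[1,50,99],axis=0))
    x0,y0=(225,105) if n=="scene" else (225,135)
    cv2.imwrite(f"pics/{n}0z.png",cv2.resize(p[y0:y0+110,x0:x0+110,::-1],None,fx=5,fy=5,interpolation=cv2.INTER_CUBIC))
```

```text
scene knob 316 [0.51729108 0.09259944 0.12837197] [[0.44710021 0.01844217 0.09227933]
 [0.48203527 0.07462134 0.13380868]
 [0.6378033  0.2689302  0.1507034 ]]
blue 209 [[0.4798237  0.01972934 0.09880755]
 [0.5225239  0.05324117 0.10300444]
 [0.56833519 0.08429886 0.10674723]]
red [0.45830553 0.03741041 0.01691394]
rim 313 [0.49481539 0.01680058 0.06508822] [0.57007737 0.16879295 0.07984171] [0.53060306 0.13135064 0.07365339]
base 994 ((547.6419067382812, 87.19784545898438), (229.48741149902344, 204.70285034179688), 15.746210098266602)
box [[ 0.59371898  0.02587493 -0.05467733]
 [ 0.773145    0.1321582   0.18624793]
 [ 0.99782695  0.48545119  0.23569887]]
side knob 222 [0.47045282 0.07139984 0.13381205] [[0.44696604 0.06244482 0.11323161]
 [0.47106328 0.06854987 0.13527275]
 [0.48907551 0.09722297 0.14818888]]
blue 322 [[0.45612284 0.01564216 0.09062016]
 [0.51769218 0.04952948 0.10077357]
 [0.56939338 0.08125003 0.1045296 ]]
red [0.46039978 0.0289459  0.01491972]
rim 315 [0.45434486 0.01512459 0.0650295 ] [0.57245324 0.16873063 0.07952332] [0.53731727 0.12676638 0.07323804]
base 1186 ((521.0216674804688, 71.78846740722656), (164.67298889160156, 204.70118713378906), 14.358297348022461)
box [[ 0.57609568 -0.50206522 -0.00429991]
 [ 0.72488314  0.0575312   0.22872751]
 [ 0.87650048  0.48408564  0.55434833]]
```

```bash
python3 -c "
import cv2,numpy as np
a=cv2.imread('pics/scene0z.png');b=cv2.imread('pics/side0z.png')
cv2.imwrite('pics/both.png',cv2.resize(np.hstack([a,b]),(800,400)))"
```

```text
(no output)
```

View pics/both.png

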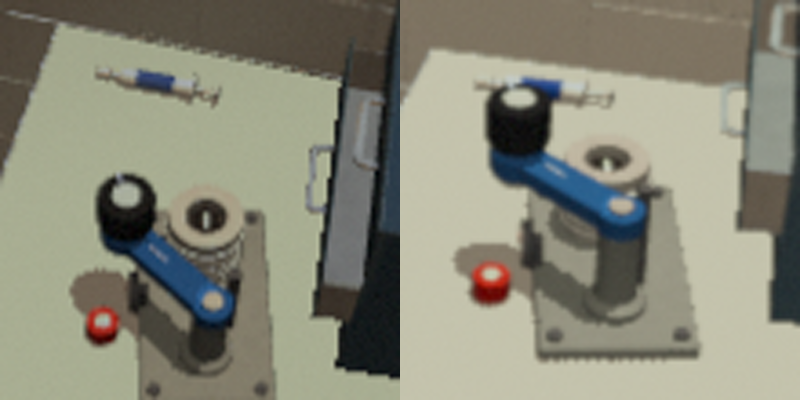

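Zoomed: hinge disc at scene (283,188)/side (286,192), bore at scene (281,164)/side (282,179), knob top at scene (259,159)/side (257,162). White index points away from the pivot.

Run:
```python
from h import *
px={"scene":dict(hinge=(283,187.8),bore=(281.1,164.1),knob=(259.1,158.6)),"side":dict(hinge=(286,191.7),bore=(281.9,179),knob=(257.4,162.2))}
cs={n:r.get_calibration(n) for n in px}
for k,h in(("hinge",.104),("bore",.075),("knob",.149)):
    A=[]
    for n in px:
        print(k,n,plane(cs[n],[px[n][k]],h)[0].round(4))
        kk,d=K(cs[n]);A.append((cv2.undistortPoints(np.array(px[n][k],float).reshape(1,1,2),kk,d).reshape(2,1),np.array(cs[n]["view"])[:3]))
    X=cv2.triangulatePoints(A[0][1],A[1][1],A[0][0],A[1][0]);print("  tri",(X[:3]/X[3]).T.round(4))
for n in px:
    P=np.load(n+"P.npy");x,y,z=P[...,0],P[...,1],P[...,2]
    near=(x>.42)&(x<.6)&(y>0)&(y<.2)
    m=near&(z>.138)&(z<.165);print(n,"knobtop z pct",np.percentile(z[m],[10,50,80,90,97]).round(4))
    t=np.percentile(z[m],90);m&=z>t-.005;print(cv2.minAreaRect((P[m][:,:2]*1000).astype(np.float32)),m.sum())
    m=near&(z>.069)&(z<.081)&(y>.09)&(x>.49);print("rim",np.median(z[m]),cv2.minEnclosingCircle((P[m][:,:2]*1000).astype(np.float32)))
    m=near&(z>.095)&(z<.11);print("arm z",np.median(z[m]))
    m=(x>.42)&(x<.62)&(y>-.1)&(y<.2)&(z>.007)&(z<.017);m=cv2.morphologyEx(m.astype(np.uint8),cv2.MORPH_OPEN,np.ones((3,3)))>0
    print("base",cv2.minAreaRect((P[m][:,:2]*1000).astype(np.float32)))
P=np.load("sceneP.npy");x,y,z=P[...,0],P[...,1],P[...,2]
m=(x>.55)&(x<.95)&(y>-.1)&(y<.5)&(z>.1);print("box",np.percentile(P[m],[1,5,50,99],axis=0).round(3))
m=(x>.3)&(x<1)&(y>-.1)&(y<.35)&(z>.155);print("high",P[m].min(0),m.sum())
```

```text
hinge scene [0.5545 0.0354 0.104 ]
hinge side [0.5565 0.0321 0.104 ]
  tri [[0.555  0.0381 0.0995]]
bore scene [0.5277 0.1372 0.075 ]
bore side [0.5302 0.1285 0.075 ]
  tri [[0.5273 0.145  0.0634]]
knob scene [0.4655 0.0906 0.149 ]
knob side [0.4671 0.0843 0.149 ]
  tri [[0.4645 0.0956 0.1416]]
scene knobtop z pct [0.1426 0.1478 0.1493 0.1502 0.1513]
((464.14691162109375, 89.77455139160156), (45.5407600402832, 45.065486907958984), 16.9266414642334) 157
rim 0.07451674523405517 ((527.1596069335938, 135.88206481933594), 34.55476760864258)
arm z 0.10266078012712172
base ((543.13916015625, 81.45516204833984), (118.14971923828125, 197.40505981445312), 14.040983200073242)
side knobtop z pct [0.1414 0.1463 0.1479 0.1486 0.15  ]
((465.7797546386719, 87.16544342041016), (45.54836654663086, 47.755985260009766), 2.032862424850464) 148
rim 0.07382945908790954 ((531.48681640625, 133.3602752685547), 36.2500114440918)
arm z 0.10159261036056803
base ((521.3134155273438, 75.41423034667969), (161.9335479736328, 205.2630157470703), 14.709184646606445)
box [[0.557 0.032 0.104]
 [0.588 0.058 0.12 ]
 [0.773 0.479 0.234]
 [0.946 0.486 0.507]]
high [0.62315961 0.04973036 0.15500238] 7336
```

Run:
```python
from h import *
for n in("scene","side"):
    P=np.load(n+"P.npy").reshape(-1,3);D=np.hypot(P[:,0]-.529,P[:,1]-.135)
    for a,b in((.1,.13),(.13,.16),(.16,.19),(.19,.22),(.22,.26),(.26,.6)):
        m=(P[:,2]>a)&(P[:,2]<b)&(P[:,0]>.57)&(P[:,1]>.06)&(P[:,1]<.3)
        if m.any():
            i=np.argsort(D[m])[[0,min(5,m.sum()-1),min(20,m.sum()-1)]];print(n,a,m.sum(),P[m][i].round(3).tolist(),D[m][i].round(3))
p,d=r.capture("wrist");V=np.array(r.get_calibration("wrist")["view"]);s=r.get_state()
print(-V[:3,:3].T@V[:3,3],V[2,:3],s["tcp_pos"],s["eef_rot"])
from scipy.spatial.transform import Rotation as R
print(R.from_euler("xyz",s["eef_rot"],degrees=True).as_matrix().round(3))
```

```text
scene 0.1 1654 [[0.613, 0.146, 0.112], [0.611, 0.163, 0.11], [0.61, 0.183, 0.109]] [0.085 0.086 0.095]
scene 0.13 679 [[0.631, 0.137, 0.132], [0.632, 0.131, 0.136], [0.628, 0.176, 0.131]] [0.102 0.103 0.107]
scene 0.16 735 [[0.641, 0.158, 0.185], [0.644, 0.163, 0.185], [0.645, 0.173, 0.183]] [0.115 0.118 0.122]
scene 0.19 747 [[0.662, 0.151, 0.211], [0.664, 0.138, 0.195], [0.665, 0.122, 0.217]] [0.134 0.135 0.137]
scene 0.22 5656 [[0.664, 0.147, 0.222], [0.666, 0.138, 0.234], [0.667, 0.131, 0.23]] [0.135 0.137 0.138]
scene 0.26 2189 [[1.053, 0.131, 0.422], [1.053, 0.154, 0.422], [1.054, 0.164, 0.433]] [0.524 0.525 0.525]
side 0.1 667 [[0.614, 0.143, 0.11], [0.611, 0.165, 0.109], [0.622, 0.14, 0.11]] [0.085 0.087 0.093]
side 0.13 123 [[0.629, 0.154, 0.142], [0.631, 0.145, 0.151], [0.627, 0.19, 0.146]] [0.101 0.103 0.112]
side 0.16 110 [[0.644, 0.144, 0.185], [0.642, 0.167, 0.181], [0.64, 0.188, 0.184]] [0.115 0.117 0.123]
side 0.19 52 [[0.661, 0.148, 0.215], [0.661, 0.152, 0.208], [0.665, 0.099, 0.211]] [0.132 0.133 0.141]
side 0.22 2457 [[0.662, 0.147, 0.225], [0.661, 0.161, 0.226], [0.66, 0.176, 0.224]] [0.134 0.134 0.137]
side 0.26 18 [[1.052, 0.293, 0.388], [1.087, 0.279, 0.287], [1.087, 0.296, 0.29]] [0.547 0.576 0.581]
[ 0.09574875 -0.67208543  0.38449673] [ 0.26459793  0.06953728 -0.96184848] [ 0.16869511 -0.65320955  0.22586187] [ 1.79929401e+02 -7.29087226e-03 -1.65522487e+02]
[[-0.968 -0.25  -0.   ]
 [-0.25   0.968  0.001]
 [ 0.     0.001 -1.   ]]
```

>>> carry_out([
  [1,[-26,25,-4],[0,0,-0.14]],
  [1,[-52,50,-8],[0,0,-0.28]],
  [1,[-79,76,-12],[0,0,-0.42]],
  [1,[-105,101,-16],[0,0,-0.56]],
  [1,[-132,126,-20],[0,0,-0.7]],
  [1,[-158,151,-20],[0,0,-0.84]],
  [1,[-185,177,-20],[0,0,-0.98]],
  [1,[-211,202,-20],[0,0,-1.12]],
  [1,[-238,227,-20],[0,0,-1.26]],
  [1,[-264,252,-20],[0,0,-1.4]],
  [1,[-290,278,-20],[0,0,-1.54]],
  [1,[-317,303,-20],[0,0,-1.68]],
], squeeze=40)

```text
time_s: 1.35
tcp_pos: [0.4002, -0.2794, 0.2466]
eef_rot: [-180.0, 0.0, -68.9]
contact_force: [1.2, -0.9, -0.8]
gripper_width: 0.088
gripper_force: 0.0
```

```bash
cat > rel.py <<'E'
from h import *
from scipy.spatial.transform import Rotation as R
def rel(x,y,z,yaw):
    s=r.get_state();M=R.from_euler("xyz",s["eef_rot"],degrees=True).as_matrix()
    t=M.T@(np.array([x,y,z])-s["tcp_pos"])*1000
    T=R.from_euler("xyz",[180,0,yaw],degrees=True).as_matrix()
    print("t",s["time_s"],"tcp",s["tcp_pos"].round(4),s["eef_rot"].round(2),"j",s["joints"].round(1),"F",s["contact_force"].round(1),"M",s["moment"].round(2),s["gripper_width"],s["gripper_force"])
    print("shift",t.round(1),"rv",R.from_matrix(M.T@T).as_rotvec().round(3),"want dyaw",yaw-s["eef_rot"][2])
E
python3 -c "
from rel import *
rel(.44,.03,.23,60)"
```

```text
t 1.35 tcp [ 0.4002 -0.2794  0.2466] [-179.99    0.    -68.93] j [-11.8   1.9 -20.4  -0.  -67.8  32.9] F [ 1.2 -0.9 -0.8] M [-0.06  0.04 -0.02] 0.08802608317475986 0.0
shift [-274.4 -148.3   16.6] rv [-0.   -0.   -2.25] want dyaw 128.93022758981556
```

>>> carry_out([
  [1,[-23,-12,0],[0,0,-0.14]],
  [1,[-46,-25,0],[0,0,-0.28]],
  [1,[-69,-37,0],[0,0,-0.42]],
  [1,[-92,-49,0],[0,0,-0.56]],
  [1,[-114,-62,0],[0,0,-0.7]],
  [1,[-137,-74,0],[0,0,-0.84]],
  [1,[-160,-87,0],[0,0,-0.98]],
  [1,[-183,-99,0],[0,0,-1.12]],
  [1,[-206,-111,0],[0,0,-1.26]],
  [1,[-229,-124,0],[0,0,-1.4]],
  [1,[-251,-136,0],[0,0,-1.54]],
  [1,[-274,-148,0],[0,0,-1.68]],
])

```text
time_s: 2.55
tcp_pos: [0.4411, 0.0288, 0.2465]
eef_rot: [-180.0, -0.0, 27.3]
contact_force: [0.3, 0.3, -0.7]
gripper_width: 0.0875
gripper_force: 0.0
```

```bash
python3 -c "
from rel import *
rel(.465,.089,.22,60)
p,d=r.capture('wrist');c=r.get_calibration('wrist');np.savez('w1.npz',p=p,d=d,v=c['view'])
cv2.imwrite('pics/w1.png',p[:,:,::-1])
P=pts(c,np.stack(np.meshgrid(np.arange(512),np.arange(384)),-1).reshape(-1,2),d.reshape(-1));ok=d.reshape(-1)>0
m=ok&(P[:,2]>.135)&(P[:,2]<.16)&(np.hypot(P[:,0]-.465,P[:,1]-.089)<.04)
print(m.sum(),np.percentile(P[m],[1,50,99],axis=0));t=m&(P[:,2]>np.percentile(P[m][:,2],60)-.004)
print(cv2.minEnclosingCircle((P[t][:,:2]*1000).astype(np.float32)))
"
```

```text
t 2.55 tcp [0.4411 0.0288 0.2465] [-179.99   -0.     27.33] j [ 29.4  -3.  -25.1  -0.  -67.8  87.9] F [ 0.3  0.3 -0.7] M [-0.11  0.16 -0.  ] 0.08746766336062142 0.0
shift [ 48.8 -42.5  26.5] rv [-0.   -0.   -0.57] want dyaw 32.665610632927816
3531 [[0.44086812 0.06910908 0.13926444]
 [0.46477979 0.09242196 0.14881997]
 [0.48687907 0.11560076 0.15077172]]
((463.2338562011719, 92.60047912597656), 25.184160232543945)
```

View pics/w1.png

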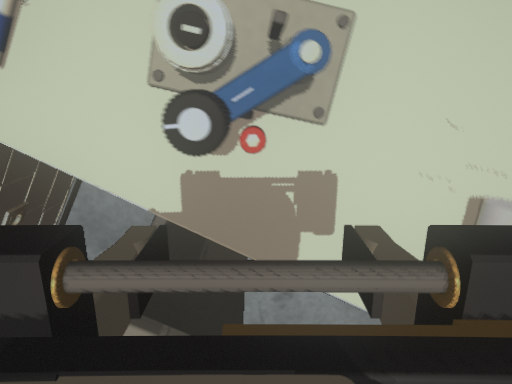

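Wrist view: knob top disc at about (195,124) with white index at (175,126); bore centre (190,28); hinge disc (311,51). All sharp, so I refine from here.

```bash
cat > m.py <<'E'
from rel import *
def circ(p,c,mask,z,name):
    cn=max(cv2.findContours(mask.astype(np.uint8),cv2.RETR_EXTERNAL,cv2.CHAIN_APPROX_NONE)[0],key=cv2.contourArea)
    q=plane(c,cn.reshape(-1,2),z)*1000
    A=np.c_[2*q[:,:2],np.ones(len(q))];s=np.linalg.lstsq(A,(q[:,:2]**2).sum(1),rcond=None)[0]
    print(name,s[:2].round(1),"r",np.sqrt(s[2]+s[0]**2+s[1]**2).round(1),cv2.contourArea(cn));return s[:2]
E
python3 - <<'E'
from m import *
z=np.load("w1.npz");p=z["p"];c=r.get_calibration("wrist");c["view"]=z["v"]
h=cv2.cvtColor(p,cv2.COLOR_RGB2HSV);u,v=np.meshgrid(np.arange(512),np.arange(384))
def near(x,y,rr):return np.hypot(u-x,v-y)<rr
k=circ(p,c,near(195,124,19)&(h[...,2]>130),.149,"disc")
b=circ(p,c,near(190,27,24)&(h[...,2]<110),.075,"bore")
hg=circ(p,c,near(311,51,16)&(h[...,1]<90)&(h[...,2]>110),.104,"hinge")
hb=circ(p,c,near(316,48,30)&(h[...,1]>120)&(u>305),.103,"armend")
a=lambda w:np.degrees(np.arctan2(*(w-hg)[::-1]))
print(np.hypot(*(k-hg)),np.hypot(*(b-hg)),a(k),a(b),a(k)-a(b))
rim=(u<240)&(v<80)&near(193,30,46)
E
```

```text
disc [462.8  94.2] r 12.0 841.5
bore [525.2 141.1] r 17.4 1354.5
hinge [553.2  39.6] r 9.6 462.5
armend [541.7  33.9] r 2.5 20.0
105.60997979581667 105.34306184312867 148.87421466781723 105.44447323693726 43.42974143087997
```

>>> carry_out([
  [1,[12,-12,5],[0,0,-0.14]],
  [1,[25,-24,10],[0,0,-0.28]],
  [1,[37,-36,20],[0,0,-0.42]],
  [1,[49,-47,30],[0,0,-0.56]],
  [1,[49,-47,40],[0,0,-0.57]],
  [1,[49,-47,60],[0,0,-0.57]],
  [1,[49,-47,75],[0,0,-0.57]],
  [1,[49,-47,75],[0,0,-0.57]],
])

```text
time_s: 3.4
tcp_pos: [0.462, 0.0908, 0.1695]
eef_rot: [-179.9, 0.2, 59.5]
contact_force: [-0.1, -0.9, -0.4]
gripper_width: 0.0877
gripper_force: 0.0
```

```bash
python3 -c "
from m import *
rel(.463,.093,.116,60)
p,d=r.capture('wrist');c=r.get_calibration('wrist')
h=cv2.cvtColor(p,cv2.COLOR_RGB2HSV)
P=pts(c,np.stack(np.meshgrid(np.arange(512),np.arange(384)),-1).reshape(-1,2),d.reshape(-1)).reshape(384,512,3)
near=(np.hypot(P[...,0]-.463,P[...,1]-.093)<.017)&(P[...,2]>.14)&(P[...,2]<.16)
print(np.median(P[near],0),near.sum())
circ(p,c,near&(h[...,2]>130),.149,'disc')
cv2.imwrite('pics/w2.png',p[:,:,::-1])
"
```

```text
t 3.4 tcp [0.462  0.0908 0.1695] [-179.87    0.2    59.5 ] j [ 35.1   4.  -28.8  -0.  -57.4 114.4] F [-0.1 -0.9 -0.4] M [-0.19  0.05 -0.01] 0.0877074994534017 0.0
shift [ 2.6 -0.2 53.5] rv [-0.002  0.003 -0.009] want dyaw 0.5035308741443387
[0.46330796 0.09351445 0.1505458 ] 2675
disc [462.4  91.8] r 12.2 1241.5
```

View pics/w2.png

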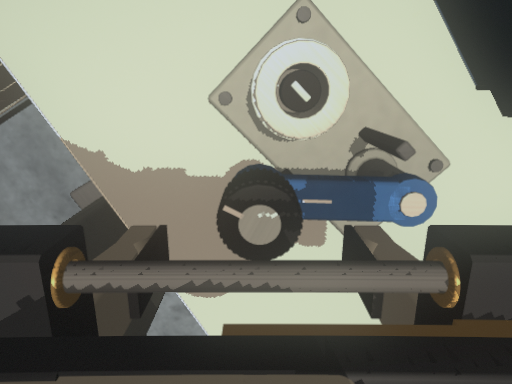

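Knob disc at (260,224), centred between the fingers (mid col about 258); descending to grip.

>>> carry_out([
  [1,[1,0,18],[0,0,0]],
  [1,[1,0,36],[0,0,0]],
  [1,[1,0,53],[0,0,0]],
  [1,[1,0,53],[0,0,0]],
  [0.5,[1,0,53],[0,0,0]],
  [0.4,[1,0,53],[0,0,0]],
  [0.4,[1,0,53],[0,0,0]],
  [0.4,[1,0,53],[0,0,0]],
  [0.4,[1,0,53],[0,0,0]],
  [0.4,[1,0,53],[0,0,0]],
], squeeze=40)

```text
time_s: 4.45
tcp_pos: [0.4652, 0.0925, 0.1192]
eef_rot: [179.9, -0.0, 59.7]
contact_force: [4.0, -3.9, 0.1]
gripper_width: 0.0484
gripper_force: 40.0
```

```bash
python3 -c "
from rel import *
rel(.463,.093,.116,60)"
```

```text
t 4.45 tcp [0.4652 0.0925 0.1192] [ 1.7989e+02 -3.0000e-02  5.9700e+01] j [ 3.520e+01  7.400e+00 -3.260e+01  1.000e-01 -4.990e+01  1.144e+02] F [ 4.  -3.9  0.1] M [-1.48 -1.48 -0.05] 0.04843562272661406 39.96299743652344
shift [-0.7 -2.1  3.2] rv [ 0.002 -0.    -0.005] want dyaw 0.3027358769488231
```

>>> carry_out([
  [0.3,[7.3,0.4,0],[0,0,0.07]],
  [0.3,[14.6,1.2,0],[0,0,0.14]],
  [0.3,[21.8,2.6,0],[0,0,0.21]],
  [0.3,[28.9,4.5,0],[0,0,0.28]],
  [0.3,[35.8,6.9,0],[0,0,0.35]],
  [0.3,[42.6,9.7,0],[0,0,0.42]],
  [0.3,[49.1,13,0],[0,0,0.49]],
  [0.3,[55.4,16.8,0],[0,0,0.56]],
  [0.3,[61.4,20.9,0],[0,0,0.63]],
  [0.3,[67.1,25.5,0],[0,0,0.7]],
  [0.3,[71.7,29.7,0],[0,0,0.757]],
  [0.3,[71.7,29.7,0],[0,0,0.757]],
])

```text
time_s: 5.65
tcp_pos: [0.5264, 0.1371, 0.119]
eef_rot: [179.8, 0.1, 16.2]
contact_force: [2.5, -13.7, 5.1]
gripper_width: 0.0486
gripper_force: 40.0
```

```bash
python3 -c "
from rel import *
rel(.5265,.1392,.119,16.3)"
```

```text
t 5.65 tcp [0.5264 0.1371 0.119 ] [1.7977e+02 1.2000e-01 1.6170e+01] j [ 35.4  13.9 -24.2   0.2 -52.1  70.7] F [  2.5 -13.7   5.1] M [-4.78 -1.09 -0.07] 0.04863289087491396 39.98952627182007
shift [ 0.7 -2.   0. ] rv [ 0.004  0.002 -0.002] want dyaw 0.13256704343555015
```

>>> carry_out([
  [0.3,[1.3,1.4,0],[0,0,0]],
  [0.3,[2.6,2.8,0],[0,0,0]],
  [0.3,[3.9,4.1,0],[0,0,0]],
  [0.3,[3.9,4.1,0],[0,0,0]],
  [0.3,[3.9,4.1,0],[0,0,0]],
])

```text
time_s: 6.15
tcp_pos: [0.5295, 0.1372, 0.119]
eef_rot: [-179.9, 0.1, 16.2]
contact_force: [-9.0, 3.0, 9.4]
gripper_width: 0.0483
gripper_force: 40.0
```

```bash
python3 -c "
from rel import *
rel(.5265,.1392,.119,16.3)
s=r.get_state();F=s['contact_force'];print('tan',F@[.964,.266,0],'rad',F@[-.266,.964,0])
p,d=r.capture('wrist');c=r.get_calibration('wrist');np.savez('w3.npz',p=p,d=d,v=c['view']);a=p
p,d=r.capture('scene');np.savez('s3.npz',p=p,d=d)
cv2.imwrite('pics/w3.png',np.hstack([cv2.resize(a,(400,300)),cv2.resize(p[105:215,215:362],(400,300),interpolation=cv2.INTER_CUBIC)])[:,:,::-1])"
```

```text
t 6.15 tcp [0.5295 0.1372 0.119 ] [-1.7993e+02  1.0000e-01  1.6250e+01] j [ 35.   14.2 -23.7  -0.1 -52.2  71.3] F [-9.   3.   9.4] M [ 1.52  3.59 -0.12] 0.0483163961592885 39.96820628643036
shift [-2.3 -2.8 -0. ] rv [-0.001  0.002 -0.001] want dyaw 0.05420008938438414
tan -7.843085070771984 rad 5.300300112009035
```

View pics/w3.png

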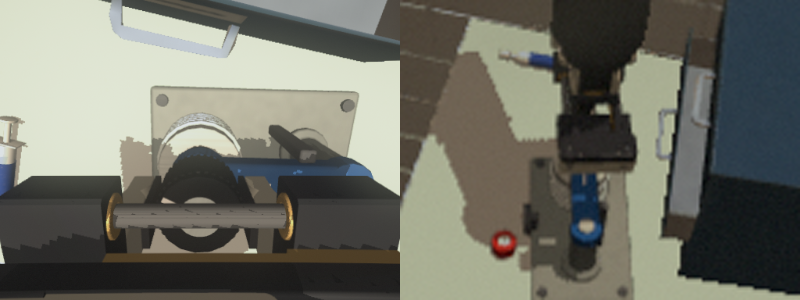

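Wrist view: knob held between pads at (200,220), arm running almost along the plate's centre line; scene crop agrees it is near home. I test the stop with a little more push.

>>> carry_out([
  [0.3,[1.5,-0.8,-1],[0,0,0]],
  [0.3,[3,-1.5,-2],[0,0,0]],
  [0.3,[3,-1.5,-2],[0,0,0]],
])

```text
time_s: 6.55
tcp_pos: [0.5296, 0.1374, 0.1191]
eef_rot: [180.0, 0.5, 16.2]
contact_force: [-9.9, -1.8, 3.0]
gripper_width: 0.0481
gripper_force: 40.0
```

```bash
python3 -c "
from m import *
rel(.5265,.1392,.119,16.3)
s=r.get_state();F=s['contact_force'];print('tan',F@[.964,.266,0],'rad',F@[-.266,.964,0])
p,d=r.capture('scene');c=r.get_calibration('scene');h=cv2.cvtColor(p,cv2.COLOR_RGB2HSV)
P=pts(c,np.stack(np.meshgrid(np.arange(512),np.arange(384)),-1).reshape(-1,2),d.reshape(-1)).reshape(384,512,3)
m=(h[...,0]>100)&(h[...,0]<125)&(h[...,1]>150)&(abs(P[...,2]-.103)<.006)&(P[...,0]>.45)&(P[...,0]<.6)&(P[...,1]>-.02)&(P[...,1]<.15)
q=(P[m][:,:2]*1000).astype(np.float32);print(m.sum(),cv2.minAreaRect(q),cv2.fitLine(q,cv2.DIST_L2,0,.01,.01).ravel())
"
```

```text
t 6.55 tcp [0.5296 0.1374 0.1191] [179.96   0.45  16.2 ] j [ 35.   14.4 -23.4  -0.1 -52.7  71.3] F [-9.9 -1.8  3. ] M [-0.45  4.   -0.12] 0.048066355355145134 39.96084988117218
shift [-2.5 -2.6  0.2] rv [ 0.001  0.008 -0.002] want dyaw 0.09723267790472079
tan -10.080836943890283 rad 0.8727409474438601
174 ((549.0253295898438, 59.879478454589844), (30.280351638793945, 89.08917236328125), 12.66875171661377) [ 2.3034002e-01 -9.7311020e-01  5.4809021e+02  6.0053436e+01]
```

At the stop (commanded 3 mm more, moved 0.1 mm). Now screw down, slowly past the oven's handle.

>>> carry_out([
  [0.3,[0,0,0.2],[0,0,0.12]],
  [0.3,[0,0,0.4],[0,0,0.24]],
  [0.3,[0,0,0.6],[0,0,0.36]],
  [0.3,[0,0,0.8],[0,0,0.48]],
  [0.3,[0,0,1],[0,0,0.6]],
  [0.3,[0,0,1.2],[0,0,0.72]],
  [0.3,[0,0,1.4],[0,0,0.84]],
  [0.3,[0,0,1.5],[0,0,0.96]],
  [0.3,[0,0,1.6],[0,0,1.0]],
])

```text
time_s: 7.5
tcp_pos: [0.5293, 0.1357, 0.1175]
eef_rot: [179.4, 0.1, -41.3]
contact_force: [-8.9, -8.9, 4.3]
gripper_width: 0.048
gripper_force: 40.0
```

```bash
cat > chk.py <<'E'
from m import *
rel(.5296,.1374,.119,16.3)
s=r.get_state();F=s['contact_force'];print('tan',F@[.964,.266,0],'rad',F@[-.266,.964,0])
p,d=r.capture('scene');c=r.get_calibration('scene');h=cv2.cvtColor(p,cv2.COLOR_RGB2HSV)
P=pts(c,np.stack(np.meshgrid(np.arange(512),np.arange(384)),-1).reshape(-1,2),d.reshape(-1)).reshape(384,512,3)
m=(h[...,0]>100)&(h[...,0]<125)&(h[...,1]>150)&(abs(P[...,2]-.103)<.006)&(P[...,0]>.45)&(P[...,0]<.6)&(P[...,1]>-.02)&(P[...,1]<.15)
q=(P[m][:,:2]*1000).astype(np.float32);print(m.sum(),cv2.minAreaRect(q)[2])
cv2.imwrite('pics/last.png',cv2.resize(p[90:230,215:402],(748,560),interpolation=cv2.INTER_CUBIC)[:,:,::-1])
E
python3 chk.py
```

```text
t 7.5 tcp [0.5293 0.1357 0.1175] [ 1.7945e+02  1.5000e-01 -4.1320e+01] j [ 34.9  14.5 -23.6  -0.  -52.5  13.8] F [-8.9 -8.9  4.3] M [-3.18  3.35  0.16] 0.04803691370263094 39.97447729110718
shift [-0.9 -1.5 -1.5] rv [ 0.008  0.007 -1.006] want dyaw 57.623907322286954
tan -10.938248650939064 rad -6.23695634129991
217 14.15796184539795
```

>>> carry_out([
  [0.3,[1.2,0.8,0.2],[0,0,0.12]],
  [0.3,[1.2,0.8,0.4],[0,0,0.24]],
  [0.3,[1.2,0.8,0.6],[0,0,0.36]],
  [0.3,[1.2,0.8,0.8],[0,0,0.48]],
  [0.3,[1.2,0.8,1],[0,0,0.6]],
  [0.3,[1.2,0.8,1.2],[0,0,0.72]],
  [0.3,[1.2,0.8,1.4],[0,0,0.84]],
  [0.3,[1.2,0.8,1.5],[0,0,0.96]],
  [0.3,[1.2,0.8,1.6],[0,0,1.0]],
])

```text
time_s: 8.45
tcp_pos: [0.5279, 0.1347, 0.1158]
eef_rot: [179.4, -0.4, -98.6]
contact_force: [-18.3, -4.1, 10.0]
gripper_width: 0.0483
gripper_force: 40.0
```

```bash
python3 chk.py
```

```text
t 8.45 tcp [0.5279 0.1347 0.1158] [179.42  -0.39 -98.63] j [ 34.8  14.5 -23.7  -0.1 -52.4 -43.4] F [-18.3  -4.1  10. ] M [-1.42  6.68  0.16] 0.04827899377165122 40.00014245510101
shift [-2.9 -1.3 -3.2] rv [ 0.013  0.006 -2.006] want dyaw 114.93052699818388
tan -18.749595383740438 rad 0.8754897479808095
214 14.683188438415527
```

>>> carry_out([
  [0.3,[0.8,1.8,0.2],[0,0,0.12]],
  [0.3,[0.8,1.8,0.3],[0,0,0.24]],
  [0.3,[0.8,1.8,0.4],[0,0,0.36]],
  [0.3,[0.8,1.8,0.6],[0,0,0.48]],
  [0.3,[0.8,1.8,0.8],[0,0,0.6]],
  [0.3,[0.8,1.8,1],[0,0,0.7]],
  [0.3,[0.8,1.8,1.2],[0,0,0.8]],
  [0.3,[0.8,1.8,1.2],[0,0,0.8]],
])

```text
time_s: 9.3
tcp_pos: [0.5275, 0.136, 0.1149]
eef_rot: [179.9, -0.5, -144.3]
contact_force: [-14.4, 2.1, 5.5]
gripper_width: 0.0485
gripper_force: 40.0
```

```bash
python3 chk.py
```

```text
t 9.3 tcp [0.5275 0.136  0.1149] [ 179.87   -0.46 -144.27] j [ 35.   14.5 -23.9  -0.2 -52.1 -89.1] F [-14.4   2.1   5.5] M [0.78 5.44 1.24] 0.04846133687941861 39.99977767467499
shift [-2.6 -0.1 -4.1] rv [ 1.200e-02  1.000e-03 -2.802e+00] want dyaw 160.56973630197822
tan -13.322609782126445 rad 5.8432333306105955
184 13.03233814239502
```

>>> carry_out([
  [0.3,[0,0,0],[0,0,0.06]],
  [0.3,[0,0,0],[0,0,0.12]],
  [0.3,[0,0,0],[0,0,0.12]],
  [0.3,[0,0,0],[0,0,0.12]],
], squeeze=50)

```text
time_s: 9.75
tcp_pos: [0.5297, 0.1375, 0.1152]
eef_rot: [179.9, -0.2, -150.9]
contact_force: [-6.7, 5.4, -0.9]
gripper_width: 0.0487
gripper_force: 50.0
```

```bash
python3 chk.py
```

```text
t 9.75 tcp [0.5297 0.1375 0.1152] [ 179.92   -0.2  -150.95] j [ 35.   14.5 -23.8  -0.1 -51.8 -95.9] F [-6.7  5.4 -0.9] M [1.87 2.65 0.99] 0.04870404836414114 49.999122619628906
shift [ 0.1  0.  -3.8] rv [ 5.000e-03  2.000e-03 -2.919e+00] want dyaw 167.24670165775856
tan -5.076215312081167 rad 6.976867344227483
175 14.421961784362793
```

View pics/last.png

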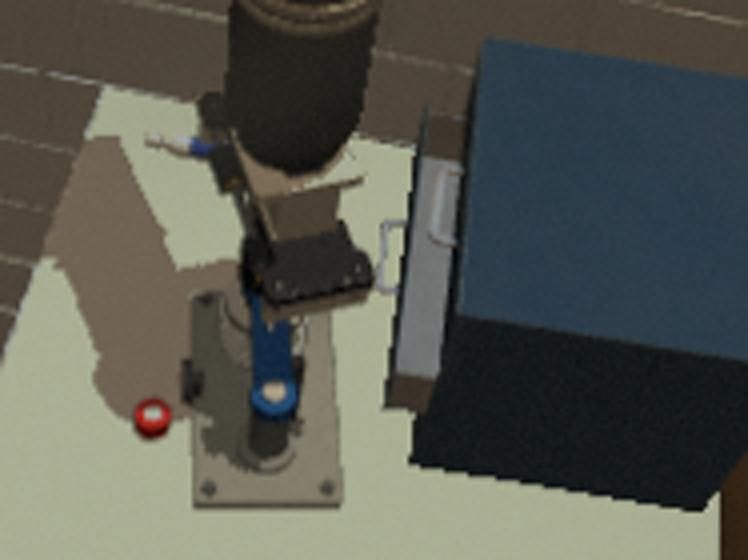

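Scene crop: arm (blue) lies along the plate, gripper clear of the oven handle. Check the index line from the wrist camera.

```bash
python3 -c "
from h import *
p,d=r.capture('wrist');c=r.get_calibration('wrist');np.savez('w4.npz',p=p,d=d,v=c['view'])
cv2.imwrite('pics/w4.png',cv2.resize(p[170:340,140:380],(720,510),interpolation=cv2.INTER_CUBIC)[:,:,::-1])
k,dd=K(c)
for P in([.5297,.1375,.144],[.5297+.0065,.1375-.0241,.103+.041]):
    print(cv2.projectPoints(np.array([P]),cv2.Rodrigues(np.array(c['view'])[:3,:3])[0],np.array(c['view'])[:3,3],k,dd)[0].ravel())"
```

```text
[254.06084929 273.83573906]
[196.29183518 261.04787866]
```

View pics/w4.png

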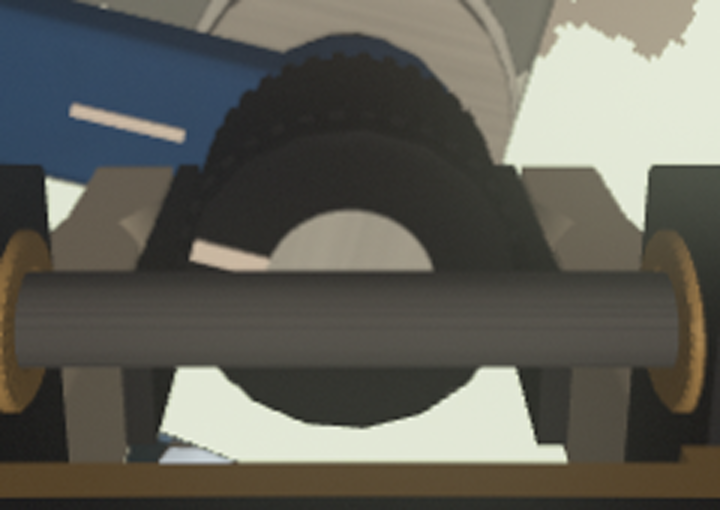

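Index line (195,250)→(268,268) is parallel to the arm's line and points to the pivot: bottomed. Back off a quarter turn.

>>> carry_out([
  [0.3,[0,0,-0.2],[0,0,-0.14]],
  [0.3,[0,0,-0.4],[0,0,-0.28]],
  [0.3,[0,0,-0.7],[0,0,-0.42]],
  [0.3,[0,0,-0.9],[0,0,-0.56]],
  [0.3,[0,0,-1.1],[0,0,-0.7]],
  [0.3,[0,0,-1.3],[0,0,-0.84]],
  [0.3,[0,0,-1.6],[0,0,-0.98]],
  [0.3,[0,0,-1.8],[0,0,-1.12]],
  [0.3,[0,0,-2],[0,0,-1.26]],
  [0.3,[0,0,-2.3],[0,0,-1.4]],
  [0.3,[0,0,-2.5],[0,0,-1.53]],
  [0.3,[0,0,-2.5],[0,0,-1.58]],
])

```text
time_s: 11.05
tcp_pos: [0.527, 0.138, 0.1174]
eef_rot: [179.6, 0.3, -60.3]
contact_force: [-21.4, 12.3, 9.6]
gripper_width: 0.0481
gripper_force: 50.0
```

>>> carry_out([
  [0.3,[0,0,0],[0,0,0]],
  [0.3,[0,0,0],[0,0,0]],
  [0.3,[0,0,0],[0,0,0]],
])

```text
time_s: 11.35
tcp_pos: [0.5269, 0.1379, 0.1174]
eef_rot: [179.6, 0.3, -60.5]
contact_force: [-20.4, 11.7, 9.2]
gripper_width: 0.0482
gripper_force: 50.0
```

```bash
python3 chk.py; python3 -c "
from h import *
p,d=r.capture('wrist')
cv2.imwrite('pics/w5.png',cv2.resize(p[100:340,120:400],(700,600),interpolation=cv2.INTER_CUBIC)[:,:,::-1])"
```

```text
t 11.35 tcp [0.5269 0.1379 0.1174] [179.61   0.26 -60.55] j [ 35.1  14.3 -23.7  -0.4 -52.4  -5.4] F [-20.4  11.7   9.2] M [4.37 7.77 0.02] 0.04815244596362594 50.00958323478699
shift [ 1.8 -2.  -1.6] rv [ 0.003  0.008 -1.341] want dyaw 76.84735893807225
tan -16.53499953888034 rad 16.65746636659116
222 14.698983192443848
```

View pics/w5.png

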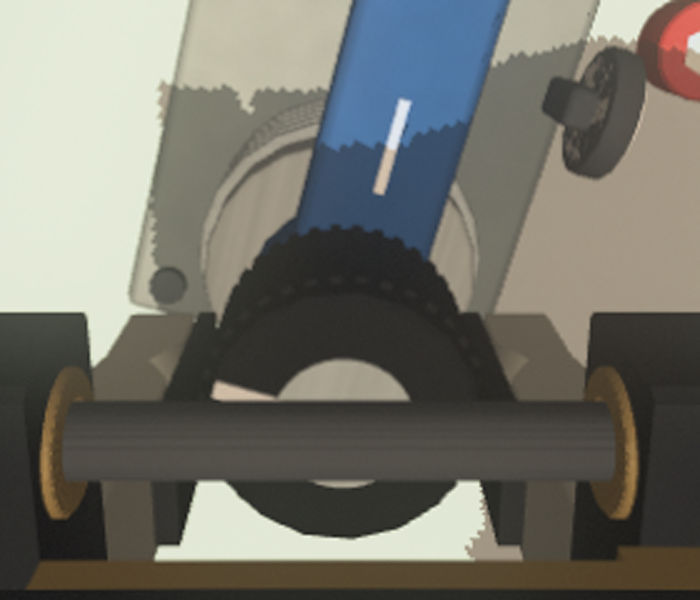

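The index line is now about 90° counter-clockwise of the arm line (it points left at 13°, the arm at 77°). The grip is 50 N, with the arm pressed against its stop and everything still. Handing in.

```bash
python3 -c "
from h import *
print(r.close_job())"
```

```text
the job is handed in; nothing more can be done
None
```

I swung the arm home, screwed the knob down until it bottomed out, and backed it off a quarter turn; I handed the job in at about 11.5 s, still gripping the knob at 50 N with the arm against its stop, and the judge returned no verdict.

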